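# Buff both ends of a rack divider on a sprung felt pad

### The arm

A 7-joint arm with a two-finger parallel gripper is mounted at the origin on the work surface. World frame = base frame: x ahead of the robot, y to its left, z up, the work surface at z = 0. Lengths are in m, angles in rad, forces in N, time in s.
With the tool pointing down it reaches from about 0.4 to 0.875 m from the base axis. Payload 19.3 kg.
Tool frame: the origin (TCP) lies at the very end of the fingers, on their centre line; the grasp point (between the pads) lies bot.grasp_offset behind it (bot.grasp_offset is the distance from the TCP to the grasp point, in m); z points along the fingers, y is the direction in which the jaws open and shut (so a half turn about z gives the same grasp; the last joint's range is limited). The gripper opens to 85 mm and grips with 20 to 120 N. Pads are 22 mm wide; open, the fingers measure 114 mm over their backs; the gripper's body (76 mm by 85 mm) begins 54 mm behind the grasp point. The pads swing forward as they close: fully open they stand 13 mm farther back than shut.
Start: joints at [-1.392, 0.521, -0.036, 1.599, 0.021, 1.021, -0.113], TCP at [0.154, 0.606, 0.231] pointing down, gripper open.
Joint ranges: [-2.91, 2.91], [-0.3, 2.13], [-1.5, 1.42], [0.17, 2.43], [-1.26, 4.41], [0.16, 1.93], [-2.52, 2.52]. Speed limits (rad/s): [1.89, 1.89, 2.39, 2.39, 3.01, 3.01, 3.01].

### API

Orientations are given as [roll, pitch, yaw] about the fixed x, y, z axes, in that order (R = Rz(yaw) Ry(pitch) Rx(roll)).
In Python, from workcell import bot gives the robot as it stands. The module is installed in compiled form; this text tells all that it offers.
- The arm moves only by the shell command python3 -m handwheel 'ROWS' [OPENING] [FORCE]. ROWS is JSON, a list of rows, each a list of 6 numbers: the shift along the tool's x, y, z as a fraction of full scale, then the turn, a rotation vector about the tool's x, y, z as a fraction of full scale. In form: [[x, y, z, rx, ry, rz], ...]. A call has 1 to 8 rows; each row shifts and turns the commanded pose from where the row before left it, along the tool's axes as they then stand; what a row does not reach is not made up. Full scale, the value 1, is 0.025 m for a shift and 360 degrees for a turn. A row lasts 1/8 s, in which the tool goes at most 62.5 mm and 10.7 degrees, less where a joint would pass 70% of its speed; a pose out of reach is approached as far as the arm can. A call with a number of a shift or a turn outside -1 to 1 is refused whole. A call with a gripper value outside its range is refused whole. OPENING is the closure, from -1 (fully open) to 1 (shut), set as the call begins (- or left out, the last holds). The fingers move at their own pace and stop on an object; FORCE is the grip in N (left out, the last holds). Time passes only in rows, so rows that do not move let the fingers close. It gives the time, the measured TCP pose, the force and the opening at its end, in the units of the state.
- bot.observe(): the state, without advancing time (a new reading comes with each control period).
- bot.grab_frame(name): name is "scene" or "side" or "wrist"; returns a dict with "pixels" (420x560x3 uint8, blue, green, red), "vertical_fov" (degrees; the focal length in pixels is half the picture's height over the tangent of half this angle, whatever the lens; pixels are square), "cx", "cy" (the principal point, pixels), "R" (3x3) and "t" (3): a world point X has camera coordinates R X + t. Camera axes: x right, y down, z forward; pixel columns grow to the right and rows downward; lengths in m; the calibration is good to about 2 mm. A picture is of the moment at which its call begins. There is no depth.
- bot.job_done(): hands the job in, once; it reports no verdict.
Trained networks look in a picture, given as the dict that the camera call returned (one of the last four; its "shot" number tells which), for a name from the list of things; names that differ only in an ending like _2 or _b are one class to them, and where a whole thing is asked for, a point or a joint stands for the part that bears it (a point fixed in the world has none). Each returns a list of dicts, best first, with "score" (0 to 1); they miss things now and then, are a little off and sometimes report something else, mostly with a low value. They report only what shows in the picture. A call takes as long as a camera call. They do not tell look-alikes from the thing itself.
- bot.trace(picture, thing): "region" (420x560 bool, what is visible of it) and "point" ([column, row] in pixels, amid what is visible of it).
The state is a dict: "clock": time; "qpos": joint angles; "qd": joint speeds; "joint_efforts": joint torques, N m; "position": TCP position; "tool_rot": TCP orientation; "force": force on the tool from outside, world axes, zero at the start; "moment": the same for the moment, N m; "grip_width": finger opening in m.
Only numpy, scipy, OpenCV 4.12 (cv2) and the standard library are available. Lean on these libraries where they do the work, as an engineer would, in place of code of your own. Each camera call takes 0.05 s, during which the arm holds its last target.

### The job

Both ends of the freshly waxed spice-rack divider want buffing on the spring-backed felt pad: starting in the open half of the pad, press the square end squarely on the felt and, keeping it pressed but without driving the springs to their end, slide it along past the middle until the board's side meets the steel stop; then turn the board round and do the tongued end in the same way. Finish by laying the board flat on the middle of the cooling rack, lengthwise, and leave the two jars and the bowl where they stand.

Things in the scene. Friction and masses are not known exactly. Their poses are not given: they have to be found in the camera images.
- divider: Loose wooden board (about 0.18 kg), 160 long x 60 wide x 28 thick mm, lying flat on the table. Origin: centre of its underside; x along its length, towards the tongued end; z up. The last 15 mm at +x is a tongue only 34 mm wide, in the middle of the width; the other end (-x) is plain and square, full width.
- square_end (a point): Centre of the divider's square end face: 80 mm from its middle along the board's -x, at half thickness (14 mm above the underside). Axes as the divider's.
- tongue_end (a point): Centre of the divider's tongue end face: 80 mm from its middle along the board's +x, at half thickness. Axes as the divider's.
- stand: Fixed dark steel buffing stand. Origin: on the table under the pad, 20 mm behind the released felt face. x points into the pad (the board is presented from -x, the robot's side); y along the pad to its open end; the stop is at the -y end. Base plate 10 mm high, its front edge 5 mm in front of the felt; otherwise only the pad (82 mm high) and the stop (85 mm) are near the work.
- pad_face (a point): Middle of the grey felt face of the pad, 52 mm above the table (moves with the pad). Axes as the stand's: the felt looks to -x, y runs along it to the open end. The felt is 160 mm long (y -80 to +80) and 60 mm high (22 to 82 mm above the table).
- pad (a joint): Travel of the sprung pad in m along the stand's x: 0 released, 0.015 fully driven in; about 0.7 N per mm. Count it as pressed above 0.0015; it must never pass 0.0135.
- stop: Fixed upright steel plate at the stop end of the pad, 6 mm thick, 85 mm high, reaching 37 mm out in front of the released felt. Origin: on the table in the plane of its inner face, 86 mm from the pad's middle; axes as the stand's, so the inner face looks to +y. With the board's side on it, the board's centre line is 56 mm from the pad's middle.
- rack_top (a point): Middle of the top of the fixed wire cooling rack, 30 mm above the table; rack 240 mm long (its x) x 140 mm wide (its y), wires lengthwise.
- jar_tall: Bystander: glass jar with steel lid, 68 mm diameter, 120 mm high. Origin: centre of its underside.
- jar_low: Bystander: glass jar with lid, 80 mm diameter, 75 mm high. Origin: centre of its underside.
- bowl: Bystander: terracotta bowl, 130 mm diameter, 45 mm high. Origin: centre of its underside.
There are look-alikes about, which are no part of the job. Several things have the shape of the divider; the one meant has the colours described above.

How it is judged:
By the outcome, as a careful person would: the job done as asked, in the order asked, and still so for the second after the job is handed in, with the robot touching nothing.
It also fails if it takes over 72 s, if anything falls off the work surface, if the arm or the gripper's body presses on something with over 40 N, if the wrist force passes 120 N, or if a joint passes its speed limit or range.

## Working session

There is one attempt and no reset: what is moved stays moved. The work goes in short steps, Python scripts to look and compute and a shell command to move; the robot and the scene stay as the last step left them, time stands still between calls to the robot, and variables do not carry over. Pictures are saved under pics/ and viewed, and the job is handed in when it is done.

```bash
mkdir -p pics
cat > h.py <<'E'
import numpy as np, cv2
from workcell import bot
def grab(n,save=None):
    f=bot.grab_frame(n)
    if save: cv2.imwrite('pics/'+save+'.png',np.ascontiguousarray(f['pixels']))
    return f
def ray(f,p):
    fl=210/np.tan(np.radians(f['vertical_fov'])/2)
    R=np.array(f['R']);t=np.array(f['t'])
    d=R.T@np.array([(p[0]-f['cx'])/fl,(p[1]-f['cy'])/fl,1.]);return -R.T@t,d
def atz(f,p,z):
    o,d=ray(f,p);return o+d*(z-o[2])/d[2]
def proj(f,X):
    fl=210/np.tan(np.radians(f['vertical_fov'])/2)
    c=np.array(f['R'])@np.array(X)+np.array(f['t']);return np.array([f['cx']+fl*c[0]/c[2],f['cy']+fl*c[1]/c[2]])
def tri(f1,p1,f2,p2):
    o1,d1=ray(f1,p1);o2,d2=ray(f2,p2);A=np.stack([d1,-d2],1)
    s=np.linalg.lstsq(A,o2-o1,rcond=None)[0];a=o1+d1*s[0];b=o2+d2*s[1];return (a+b)/2,np.linalg.norm(a-b)
E
python3 - <<'E'
from h import *
np.set_printoptions(precision=4,suppress=True)
s=bot.observe();print(s,bot.grasp_offset)
for n in ['scene','side','wrist']:
    f=grab(n,n+'0');print(n,f['vertical_fov'],f['cx'],f['cy'],(-np.array(f['R']).T@f['t']),f['shot'])
    for k in ['divider','stand','stop','rack_top','jar_tall','jar_low','bowl','pad_face']:
        for r in bot.trace(f,k): print(k,round(r['score'],2),np.round(r['point']),r['region'].sum())
E
```

```text
{'clock': 0.0, 'qpos': array([-1.3922,  0.522 , -0.0363,  1.6   ,  0.0212,  1.0211, -0.1128]), 'qd': array([ 0.0003, -0.0006, -0.0001, -0.0002,  0.0012,  0.0008,  0.0014]), 'joint_efforts': array([  0.0014, -92.7095,   1.98  , -36.9921,   0.0179,   0.008 ,
        -0.0001]), 'position': array([0.1539, 0.6054, 0.2307]), 'tool_rot': array([-3.1405,  0.0001,  2.8928]), 'force': array([ 0.3981, -0.4817,  0.3765]), 'moment': array([ 0.0301, -0.0118,  0.0124]), 'grip_width': 0.08585912487691875} 0.0187
scene 51.96287690392285 278.72873842312214 210.53352797636035 [ 0.9172 -0.494   0.9839] 1
divider 0.82 [291. 124.] 846
divider 0.68 [352. 146.] 1052
stand 0.76 [351. 262.] 4088
rack_top 0.97 [193. 285.] 4458
rack_top 0.7 [353. 151.] 964
rack_top 0.29 [423. 176.] 1012
jar_tall 0.97 [425. 172.] 1005
jar_low 0.97 [208. 388.] 1394
bowl 0.67 [282. 349.] 2734
pad_face 0.6 [340. 238.] 872
side 45.216779869300616 273.7187573616591 204.44757188070653 [-0.1068 -0.9563  1.075 ] 2
divider 0.98 [158. 198.] 686
divider 0.94 [208. 166.] 653
stand 0.89 [323. 192.] 2235
stop 0.59 [337. 198.] 530
rack_top 0.6 [316. 291.] 1778
jar_tall 0.86 [260. 133.] 583
jar_low 0.8 [424. 284.] 1000
bowl 0.9 [391. 234.] 1237
bowl 0.73 [423. 285.] 1031
pad_face 0.94 [311. 182.] 769
wrist 62.28683765415022 285.0604933661803 208.55686349187113 [0.0737 0.627  0.3735] 3
divider 0.8 [ 49. 287.] 5818
divider 0.55 [101. 416.] 84
```

View pics/scene0.png

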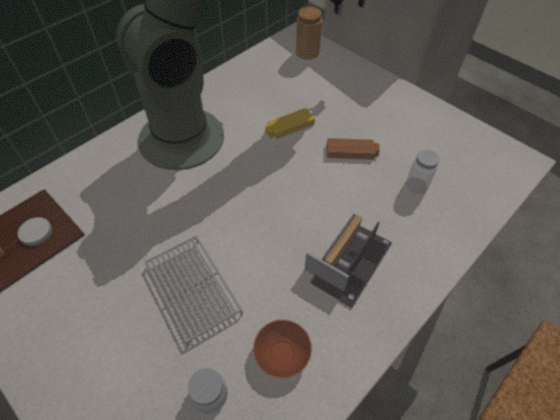

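View pics/side0.png

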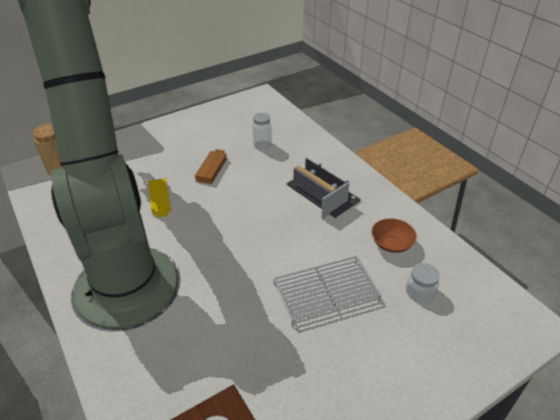

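View pics/wrist0.png

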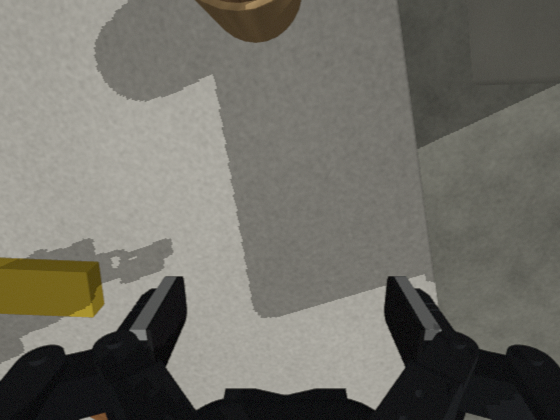

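Candidates for the divider are the yellow board (scene 291,124 / side 158,198) and the brown wooden board (scene 352,148 / side 208,166). The brown one fits "wooden". I'll check it in a close crop.

Run:
```python
from h import *
a=cv2.imread('pics/scene0.png');b=cv2.imread('pics/side0.png')
r=lambda im,x,y,w,h,s:cv2.resize(im[y:y+h,x:x+w],None,fx=s,fy=s,interpolation=cv2.INTER_CUBIC)
im=np.hstack([r(a,300,100,100,75,4),r(b,170,130,100,75,4)])
im2=np.hstack([r(a,290,200,110,110,3.6363),r(b,280,150,90,90,400/90)])[:300*2]
im2=cv2.resize(im2,(800,400))
cv2.imwrite('pics/crop1.png',im);cv2.imwrite('pics/crop2.png',im2)
```

```text
(no output)
```

View pics/crop1.png

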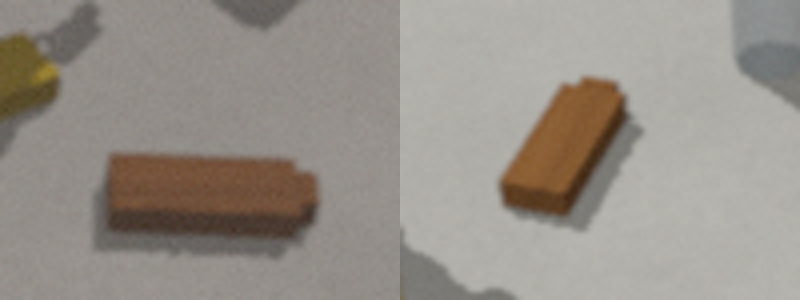

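View pics/crop2.png

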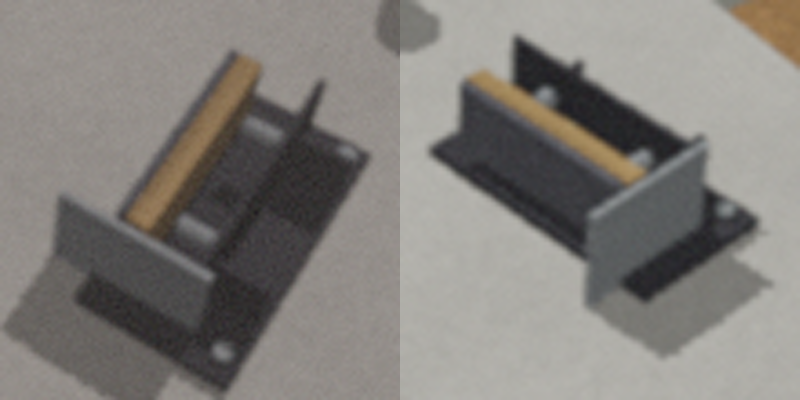

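The brown board shows wood grain and a narrow tongue, on the right end in scene, around (378,147). It is the divider. In the stand crop, the felt is on the dark left face and the stop is the grey plate nearest the camera. Next I'll fit the poses.

```bash
cat > fit.py <<'E'
from h import *
from scipy.optimize import minimize
def T(p,P):
    c,s=np.cos(p[2]),np.sin(p[2]);P=np.atleast_2d(P)
    return np.c_[p[0]+c*P[:,0]-s*P[:,1],p[1]+s*P[:,0]+c*P[:,1],P[:,2]]
def projm(f,X): return np.array([proj(f,x) for x in X])
def boards(z0=0,h=.028):
    o=[]
    for x0,x1,w in((-.08,.065,.03),(.065,.08,.017)):
        o.append(np.array([[x,y,z] for x in(x0,x1) for y in(-w,w) for z in(z0,z0+h)]))
    return o
def rast(f,p,parts,S=4):
    m=np.zeros((420*S,560*S),np.uint8)
    for q in parts:
        h=cv2.convexHull(projm(f,T(p,q)).astype(np.float32)+.5)
        cv2.fillConvexPoly(m,np.round(h*S).astype(np.int32),255)
    return cv2.resize(m,(560,420),interpolation=cv2.INTER_AREA)/255.
def fit(fs,ms,p0,parts):
    def c(p): 
        return sum(np.abs(rast(f,p,parts)-m).sum()/m.sum() for f,m in zip(fs,ms))
    best=None
    for k in range(4):
        sx=np.array([[0,0,0],[.01,0,0],[0,.01,0],[0,0,.15]])*(1 if k%2==0 else -.5)
        r=minimize(c,p0,method='Nelder-Mead',options=dict(initial_simplex=np.array(p0)+sx,xatol=1e-4,fatol=1e-4));p0=r.x
    return r.x,r.fun
E
python3 - <<'E'
from fit import *
np.set_printoptions(precision=4,suppress=True)
f=grab('scene');g=grab('side')
def mask(F,c,r=40):
    hs=cv2.cvtColor(np.ascontiguousarray(F['pixels']),cv2.COLOR_BGR2HSV)
    m=((hs[...,0]<18)&(hs[...,1]>90)&(hs[...,2]>30)).astype(float);z=np.zeros_like(m);z[c[1]-r:c[1]+r,c[0]-r:c[0]+r]=1
    return m*z
ms=[mask(f,(352,147),32),mask(g,(211,166),28)]
print([m.sum() for m in ms])
a=tri(f,(327,138.75),g,(170+100/4,130+182/4));print('sq top corner tri',a)
a1=tri(f,(379.5,143),g,(170+ 182/4,130+80/4));print('tongue corner tri A',a1)
a1=tri(f,(379.5,143),g,(170+ 218/4,130+84/4));print('tongue corner tri B',a1)
A=atz(f,(327,146),.028);B=atz(f,(379,147.5),.028);print(A,B)
yaw=np.arctan2(*(B-A)[1::-1]);C=(A+B)/2
for use in ([0,1],[0],[1]):
    print(fit([ [f,g][i] for i in use],[ms[i] for i in use],[C[0],C[1],yaw],boards()))
# stand corners
cs=lambda x,y:(290+x/400*110,200+y/400*110); cd=lambda x,y:(280+(x-400)/400*90,150+y/400*90)
pts={'felt top stop':(cs(122,217),cd(638,184)),'felt top open':(cs(234,50),cd(463,82)),
'stop top front outer':(cs(62,196),cd(590,213)),'stop top back':(cs(212,276),cd(705,138))}
for k,(p,q) in pts.items(): print(k,tri(f,p,g,q),atz(f,p,.082),atz(g,q,.082))
# rack corners
for k,p,q in (('r1',(145,272),(276,290)),('r2',(198,240),(357,259)),('r3',(242,314),(381,296)),('r4',(186,347),(299,322))):
    print(k,tri(f,p,g,q),atz(f,p,.03),atz(g,q,.03))
E
```

```text
[np.float64(777.0), np.float64(614.0)]
sq top corner tri (array([0.3515, 0.3028, 0.0252]), np.float64(0.0015117405892975512))
tongue corner tri A (array([0.4777, 0.4051, 0.02  ]), np.float64(0.005775190161637198))
tongue corner tri B (array([0.4924, 0.3726, 0.0403]), np.float64(0.025893589646501784))
[0.373  0.2777 0.028 ] [0.4902 0.385  0.028 ]
(array([0.4287, 0.3362, 0.7376]), np.float64(0.5172456035265003))
(array([0.4258, 0.3401, 0.7123]), np.float64(0.3549549549549549))
(array([0.4294, 0.3371, 0.7838]), np.float64(0.13972663984160438))
felt top stop (array([ 0.6453, -0.0611,  0.0859]), np.float64(0.006263428561242523)) [ 0.6426 -0.0559  0.082 ] [ 0.6481 -0.0615  0.082 ]
felt top open (array([0.6111, 0.1001, 0.0805]), np.float64(0.0035264417429026976)) [0.6107 0.1012 0.082 ] [0.6098 0.0961 0.082 ]
stop top front outer (array([ 0.6031, -0.0701,  0.0818]), np.float64(0.003176940376052985)) [ 0.604  -0.0719  0.082 ] [ 0.603  -0.0683  0.082 ]
stop top back (array([ 0.7131, -0.0507,  0.0866]), np.float64(0.0007941465950298503)) [ 0.7119 -0.0479  0.082 ] [ 0.7169 -0.0469  0.082 ]
r1 (array([ 0.3239, -0.3282,  0.0646]), np.float64(0.09931827284997047)) [ 0.3356 -0.3667  0.03  ] [ 0.3243 -0.2516  0.03  ]
r2 (array([ 0.4725, -0.3148,  0.1815]), np.float64(0.10996201708505822)) [ 0.3564 -0.2158  0.03  ] [ 0.5701 -0.2794  0.03  ]
r3 (array([ 0.5828, -0.3122, -0.0428]), np.float64(0.11491885237046569)) [ 0.5863 -0.2726  0.03  ] [ 0.5423 -0.4117  0.03  ]
r4 (array([ 0.4319, -0.3288, -0.1692]), np.float64(0.1559312093703744)) [ 0.5545 -0.412   0.03  ] [ 0.3198 -0.3656  0.03  ]
```

Run:
```python
from h import *
a=cv2.imread('pics/scene0.png');b=cv2.imread('pics/side0.png')
r=lambda im,x,y,w,h,s:cv2.resize(im[y:y+h,x:x+w],None,fx=s,fy=s,interpolation=cv2.INTER_CUBIC)
cv2.imwrite('pics/crop3.png',np.hstack([r(a,135,230,120,125,3.3),r(b,265,240,125,130.2 and 125,3.3)])[:412,:800])
```

```text
(no output)
```

View pics/crop3.png

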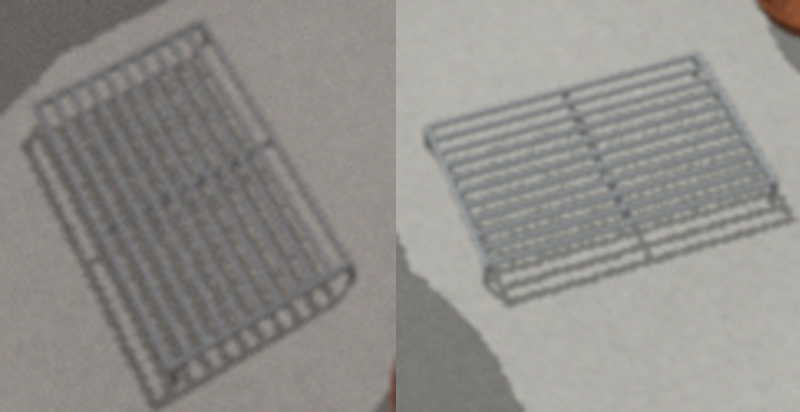

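```bash
cat > plan.py <<'E'
from h import *
from scipy.spatial.transform import Rotation as Ro
def rows(goal,n,yaw,start=None,turn_dir=0,s=None):
    """rows (rounded) from the measured pose to goal xyz, tool straight down with yaw"""
    st=bot.observe()
    p=np.array(st['position']) if start is None else np.array(start[0]); R=Ro.from_euler('xyz',st['tool_rot'] if start is None else start[1])
    G=Ro.from_euler('xyz',[np.pi,0,yaw]); y0=R.as_euler('xyz')[2]
    # total turn about tool z, choose direction
    d=(yaw-y0+np.pi)%(2*np.pi)-np.pi
    if turn_dir>0 and d<0:d+=2*np.pi
    if turn_dir<0 and d>0:d-=2*np.pi
    out=[]; P=p.copy(); C=R
    tilt=(Ro.from_euler('xyz',[np.pi,0,y0]).inv()*R)
    for i in range(n):
        Rt=Ro.from_euler('xyz',[np.pi,0,y0+d*(i+1)/n])
        tgt=p+(np.array(goal)-p)*(i+1)/n
        sh=np.round(C.inv().apply(tgt-P)/.025,3); rv=np.round((C.inv()*Rt).as_rotvec()/(2*np.pi),4)
        out.append([float(v) for v in np.r_[sh,rv]]); P=P+C.apply(sh*.025); C=C*Ro.from_rotvec(rv*2*np.pi)
    for i in range(0,n,8): print(str(out[i:i+8]).replace(' ','').replace('0.0,','0,'))
    print('end',P.round(4),C.as_euler('xyz').round(4))
    mx=np.abs(np.array(out)).max(0); print('max',mx)
E
python3 - <<'E'
from fit import *
from plan import rows
np.set_printoptions(precision=4,suppress=True)
# rack from corners
f=grab('scene');g=grab('side')
S=[(147.1,261.2),(197.1,236.7),(242,311.2),(186.5,342.7)];D=[(292.6,320.3),(275.3,280),(356.2,257.6),(379.8,296)]
L=[]
for a,b in zip(S,D): t=tri(f,a,g,b);print(t);L.append(t[0])
L=np.array(L);print('rack',L.mean(0),'yaw',np.arctan2(*((L[2]+L[3])-(L[0]+L[1]))[1::-1]))
# view pose: camera over board
yaw=.75; cam=np.array([.429,.337]); tcp=cam-.05*np.array([np.cos(yaw),np.sin(yaw)])
rows([tcp[0],tcp[1],.24],16,yaw,turn_dir=-1)
E
```

```text
(array([ 0.3114, -0.3465,  0.0233]), np.float64(0.004950303982107072))
(array([ 0.3437, -0.2118,  0.021 ]), np.float64(0.007257874838734677))
(array([ 0.5781, -0.2664,  0.0196]), np.float64(0.001862451239979183))
(array([ 0.5447, -0.405 ,  0.0217]), np.float64(0.0013538208827176379))
rack [ 0.4445 -0.3074  0.0214] yaw -0.23716638650847127
[[-0.764,-0.587,-0.022,-0,-0,0.0213],[-0.836,-0.48,-0.022,-0,-0,0.0213],[-0.892,-0.363,-0.021,-0,-0,0.0213],[-0.933,-0.242,-0.022,-0,0,0.0214],[-0.957,-0.114,-0.022,-0,0,0.0213],[-0.964,0.014,-0.022,-0,0,0.0213],[-0.953,0.143,-0.022,-0,0,0.0213],[-0.925,0.268,-0.021,-0,0,0.0213]]
[[-0.881,0.39,-0.022,-0,0,0.0213],[-0.822,0.504,-0.022,-0,0,0.0213],[-0.747,0.609,-0.022,-0,0,0.0214],[-0.658,0.704,-0.021,-0,0,0.0213],[-0.559,0.785,-0.022,-0,0,0.0213],[-0.449,0.852,-0.022,-0,0,0.0213],[-0.331,0.905,-0.022,-0,0,0.0213],[-0.207,0.941,-0.022,0,0,0.0213]]
end [0.3924 0.3029 0.24  ] [3.1416 0.     0.7502]
max [0.964  0.941  0.022  0.     0.     0.0214]
```

```bash
python3 -m handwheel '[[-0.76,-0.59,-0.02,0,0,0.0213],[-0.84,-0.48,-0.02,0,0,0.0213],[-0.89,-0.36,-0.02,0,0,0.0213],[-0.93,-0.24,-0.02,0,0,0.0213],[-0.96,-0.11,-0.02,0,0,0.0213],[-0.96,0.01,-0.02,0,0,0.0213],[-0.95,0.14,-0.02,0,0,0.0213],[-0.92,0.27,-0.02,0,0,0.0213]]' -1
python3 -m handwheel '[[-0.88,0.39,-0.02,0,0,0.0213],[-0.82,0.5,-0.02,0,0,0.0213],[-0.75,0.61,-0.02,0,0,0.0213],[-0.66,0.7,-0.02,0,0,0.0213],[-0.56,0.78,-0.02,0,0,0.0213],[-0.45,0.85,-0.02,0,0,0.0213],[-0.33,0.9,-0.02,0,0,0.0213],[0,0,0,0,0,0]]'
python3 - <<'E'
from fit import *
np.set_printoptions(precision=4,suppress=True)
s=bot.observe();print(s['clock'],s['position'],s['tool_rot'],s['qpos'])
f=grab('wrist','w1')
for r in bot.trace(f,'divider'): print(r['score'],r['point'],r['region'].sum())
E
```

```text
clock: 2.55
position: [0.2735, 0.4541, 0.2354]
tool_rot: [3.141, -0.0, 1.818]
force: [1.1, -0.2, -0.2]
grip_width: 0.0854
clock: 3.55
position: [0.3779, 0.3212, 0.239]
tool_rot: [3.141, -0.0, 0.882]
force: [0.0, 0.7, 0.4]
grip_width: 0.0853
3.55 [0.3779 0.3212 0.239 ] [ 3.1412 -0.0002  0.8819] [-1.2296  0.3424  0.5189  1.9438 -0.2124  0.9083 -1.2931]
0.83 [313.2, 127.2] 9164
0.72 [201.4, 277.3] 6623
```

View pics/w1.png

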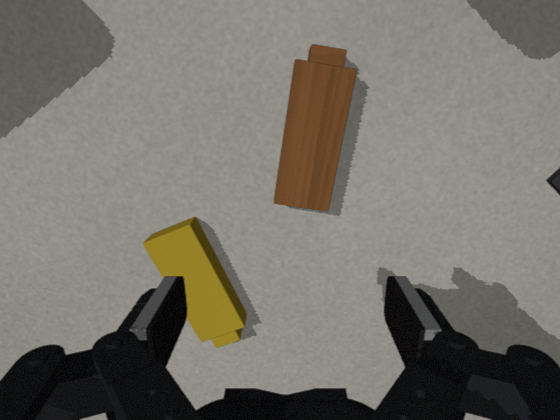

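The wrist view shows the brown divider at (315,130), tongue at (328,53), and the yellow look-alike at (200,280). I'll fit the divider using all three views.

Run:
```python
from fit import *
from plan import rows
np.set_printoptions(precision=4,suppress=True)
w=grab('wrist');f=grab('scene');g=grab('side')
hs=cv2.cvtColor(np.ascontiguousarray(w['pixels']),cv2.COLOR_BGR2HSV)
print(hs[130,315],hs[280,200],hs[130,450])
m=((hs[...,0]<16)&(hs[...,1]>90)).astype(float);m[:30]=0;m[225:]=0;m[:,:250]=0;m[:,380:]=0
print(m.sum())
p,c=fit([w],[m],[.429,.337,.76],boards());print('wrist',p,c)
# two-view heights: corners wrist (275,203) square L; (328,211)
for nm,z in(('h=.028',.028),):
    for px in((275,203),(328,211)): print(px,atz(w,px,z))
    print('expect',T(p,[[-.08,.03,.028],[-.08,-.03,.028]]))
a=(170+ 500/4,)
print('tri sq corner', tri(w,(275,203),f,(327,138.75)), tri(w,(328,211),g,(170+100/4,130+182/4)),tri(w,(275,203),g,(170+100/4,130+182/4)))
for F,n in((f,'f'),(g,'g')):
    print(n,projm(F,T(p,[[-.08,.03,.028],[-.08,-.03,.028],[.08,.017,.028],[.08,-.017,.028]])))
m3=rast(w,p,boards());im=np.ascontiguousarray(w['pixels']);cn,_=cv2.findContours((m3>.5).astype(np.uint8),0,2);cv2.drawContours(im,cn,-1,(0,255,0),1);cv2.imwrite('pics/w1f.png',im[20:240,220:420].repeat(2,0).repeat(2,1))
```

```text
[ 14 155 110] [ 25 187 150] [ 21  18 142]
9214.0
wrist [0.4276 0.3368 0.7286] 0.0341854041377784
(275, 203) [0.3495 0.3066 0.028 ]
(328, 211) [0.3879 0.2636 0.028 ]
expect [[0.3479 0.3059 0.028 ]
 [0.3879 0.2612 0.028 ]]
tri sq corner (array([0.349 , 0.3056, 0.0229]), np.float64(0.0011629052762309631)) (array([0.3671, 0.2759, 0.0403]), np.float64(0.047161088217453045)) (array([0.3504, 0.3047, 0.0235]), np.float64(0.0040395569723425786))
f [[326.8161 137.2503]
 [327.1621 151.3156]
 [378.7566 142.1726]
 [379.7379 150.1947]]
g [[193.4008 174.5034]
 [210.1972 177.6033]
 [214.7101 147.9722]
 [223.6941 149.504 ]]
```

View pics/w1f.png

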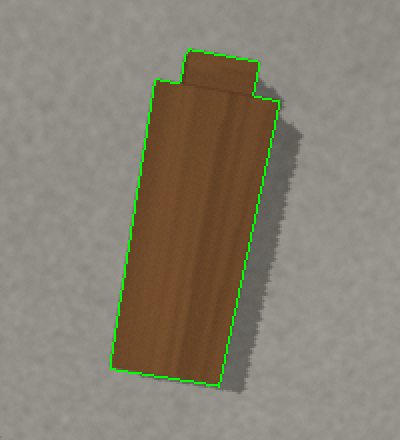

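Run:
```python
from plan import *
rows([.4276,.3368,.08],8,.7286)
rows([.4276,.3368,.003],4,.7286,start=([.4276,.3368,.08],[np.pi,0,.7286]))
```

```text
[[0.215,0.154,0.794,-0,-0,0.0032],[0.218,0.15,0.794,-0,-0,0.0031],[0.22,0.146,0.793,-0,-0,0.0032],[0.224,0.141,0.794,-0,-0,0.0031],[0.226,0.137,0.794,-0,-0,0.0032],[0.229,0.132,0.794,-0,-0,0.0032],[0.232,0.128,0.794,-0,-0,0.0031],[0.234,0.123,0.793,-0,-0,0.0032]]
end [0.4276 0.3368 0.08  ] [-3.1414 -0.      0.7284]
max [0.234  0.154  0.794  0.     0.     0.0032]
[[0,-0,0.77,0,0,-0.0],[0,-0,0.77,0,0,-0.0],[0,-0,0.77,0,0,-0.0],[0,-0,0.77,0,0,-0.0]]
end [0.4276 0.3368 0.003 ] [3.1416 0.     0.7286]
max [0.   0.   0.77 0.   0.   0.  ]
```

```bash
python3 -m handwheel '[[0.22,0.15,0.79,0,0,0.0032],[0.22,0.15,0.79,0,0,0.0032],[0.22,0.15,0.79,0,0,0.0032],[0.22,0.14,0.79,0,0,0.0032],[0.23,0.14,0.79,0,0,0.0032],[0.23,0.13,0.79,0,0,0.0032],[0.23,0.13,0.79,0,0,0.0032],[0,0,0,0,0,0]]' -1
python3 - <<'E'
from fit import *
from plan import *
f=grab('wrist','w2')
rows([.4276,.3368,.003],6,.7286)
E
```

```text
clock: 4.8
position: [0.4213, 0.3343, 0.0995]
tool_rot: [3.141, 0.002, 0.746]
force: [-0.5, -0.5, 1.4]
grip_width: 0.085
[[0.042,0.015,0.649,0,0.0002,0.0005],[0.041,0.016,0.649,0,-0,0.0004],[0.041,0.015,0.649,0,-0,0.0005],[0.041,0.015,0.65,0,-0,0.0004],[0.041,0.015,0.649,0,-0,0.0005],[0.041,0.015,0.649,0,-0,0.0004]]
end [0.4276 0.3368 0.003 ] [ 3.1415e+00 -2.0000e-04  7.2860e-01]
max [4.2e-02 1.6e-02 6.5e-01 0.0e+00 2.0e-04 5.0e-04]
```

View pics/w2.png

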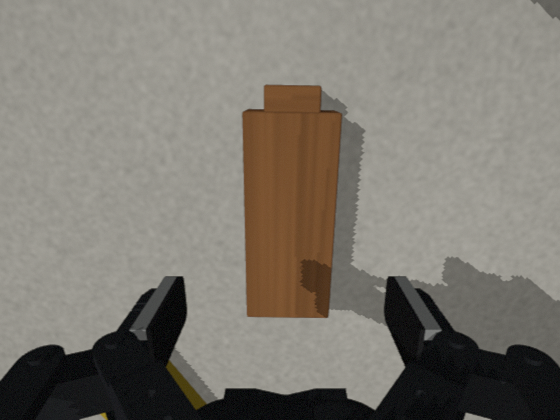

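The divider lies straight between the jaws (columns 245–340), and the yellow board stays clear at the lower left. Going down to grip.

```bash
python3 -m handwheel '[[0.04,0.02,0.65,0,0,0.0005],[0.04,0.02,0.65,0,0,0.0005],[0.04,0.02,0.65,0,0,0.0005],[0.04,0.02,0.65,0,0,0.0005],[0.04,0.02,0.65,0,0,0.0005],[0.04,0.02,0.6,0,0,0.0005],[0,0,0,0,0,0],[0,0,0,0,0,0]]' -1
python3 -m handwheel '[[0,0,0,0,0,0],[0,0,0,0,0,0],[0,0,0,0,0,0],[0,0,0,0,0,0],[0,0,0,0,0,0]]' 1 80
```

```text
clock: 5.85
position: [0.4285, 0.3362, 0.0046]
tool_rot: [3.142, -0.0, 0.726]
force: [0.0, -0.2, 0.8]
grip_width: 0.0854
clock: 6.48
position: [0.4285, 0.3364, 0.0052]
tool_rot: [-3.141, -0.001, 0.726]
force: [-1.9, -1.3, 13.4]
grip_width: 0.0586
```

```bash
python3 -m handwheel '[[0,0,-0.8,0,0,0],[0,0,-1,0,0,0],[0,0,-1,0,0,0],[0,0,-1,0,0,0],[0,0,-1,0,0,0],[0,0,0,0,0,0]]' 1 80
python3 - <<'E'
from fit import *
from plan import *
f=grab('wrist','w3');print(bot.observe()['force'])
rows([.435,-.02,.24],16,.19)
E
```

```text
clock: 7.22
position: [0.4289, 0.3368, 0.1259]
tool_rot: [-3.141, -0.003, 0.726]
force: [-1.1, -0.2, -2.4]
grip_width: 0.0584
[-0.82304901 -0.643652   -2.10118245]
[[-0.579,0.678,-0.289,-0.0001,-0.0002,0.0053],[-0.556,0.696,-0.288,0,-0,0.0054],[-0.533,0.715,-0.288,0,-0,0.0053],[-0.508,0.733,-0.288,0,-0,0.0053],[-0.484,0.749,-0.288,0,-0,0.0054],[-0.458,0.764,-0.288,0,-0,0.0053],[-0.432,0.78,-0.288,0,-0,0.0053],[-0.406,0.794,-0.288,0,-0,0.0054]]
[[-0.379,0.807,-0.288,0,-0,0.0053],[-0.352,0.819,-0.288,0,-0,0.0053],[-0.324,0.831,-0.288,0,-0,0.0054],[-0.296,0.84,-0.288,0,-0,0.0053],[-0.268,0.851,-0.288,0,-0,0.0053],[-0.239,0.859,-0.288,0,-0,0.0053],[-0.211,0.866,-0.288,0,-0,0.0054],[-0.181,0.873,-0.289,0,-0,0.0053]]
end [ 0.435 -0.02   0.24 ] [ 3.1414e+00 -2.0000e-04  1.9010e-01]
max [5.79e-01 8.73e-01 2.89e-01 1.00e-04 2.00e-04 5.40e-03]
```

View pics/w3.png

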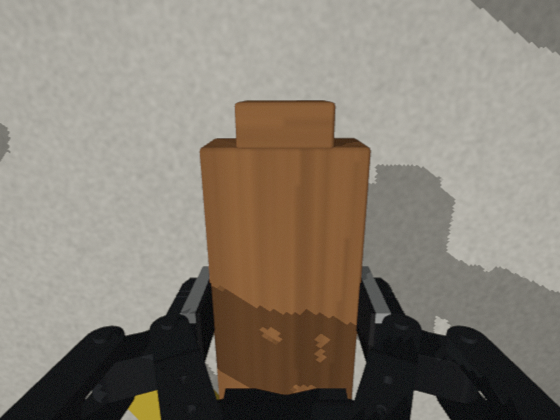

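The board is held straight in the jaws: sides at columns ~205–368, tongue at rows 100–147. Now over towards the stand.

```bash
python3 -m handwheel '[[-0.58,0.68,-0.29,0,0,0.0053],[-0.56,0.7,-0.29,0,0,0.0053],[-0.53,0.71,-0.29,0,0,0.0053],[-0.51,0.73,-0.29,0,0,0.0053],[-0.48,0.75,-0.29,0,0,0.0053],[-0.46,0.76,-0.29,0,0,0.0053],[-0.43,0.78,-0.29,0,0,0.0053],[-0.41,0.79,-0.29,0,0,0.0053]]' 1 80
python3 -m handwheel '[[-0.38,0.81,-0.29,0,0,0.0053],[-0.35,0.82,-0.29,0,0,0.0053],[-0.32,0.83,-0.29,0,0,0.0053],[-0.3,0.84,-0.29,0,0,0.0053],[-0.27,0.85,-0.29,0,0,0.0053],[-0.24,0.86,-0.29,0,0,0.0053],[-0.21,0.87,-0.29,0,0,0.0053],[0,0,0,0,0,0]]'
python3 - <<'E'
from fit import *
f=grab('wrist','w4');np.save('w4.npy',dict(R=f['R'],t=f['t'],vertical_fov=f['vertical_fov'],cx=f['cx'],cy=f['cy']),allow_pickle=True)
print(bot.observe()['qpos'])
for k in ('pad_face','stop','stand'):
    for r in bot.trace(f,k): print(k,r['score'],r['point'],r['region'].sum())
E
```

```text
clock: 8.28
position: [0.4316, 0.1566, 0.1828]
tool_rot: [-3.142, -0.0, 0.457]
force: [0.9, -0.0, -1.8]
grip_width: 0.0585
clock: 9.28
position: [0.435, 0.0, 0.2337]
tool_rot: [3.141, -0.001, 0.223]
force: [0.1, 0.1, -1.1]
grip_width: 0.0581
[-0.77640997  0.28190781  0.78058681  2.09832694 -0.26213876  0.85720745
 -1.1885224 ]
pad_face 0.57 [525.3, 263.7] 8521
stop 0.56 [406.6, 7.3] 575
stand 0.59 [405.9, 8.4] 621
```

View pics/w4.png

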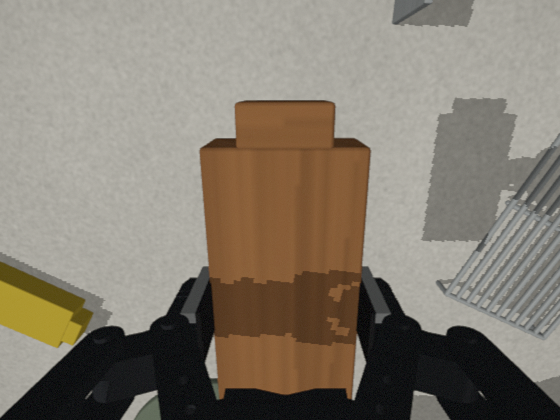

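The stand only just shows at the top edge, with a stop corner at (405,10). I need to move 0.1 m further ahead.

```bash
python3 -m handwheel '[[0.9,0,0,0,0,0],[0.9,0,0,0,0,0],[0.9,0,0,0,0,0],[0.9,0,0,0,0,0],[0.8,0,0,0,0,0],[0,0,0,0,0,0],[0,0,0,0,0,0]]' 1 80
python3 - <<'E'
from fit import *
f=grab('wrist','w5');np.save('w5.npy',dict(R=f['R'],t=f['t'],vertical_fov=f['vertical_fov'],cx=f['cx'],cy=f['cy']),allow_pickle=True)
print(bot.observe()['qpos'])
E
```

```text
clock: 10.35
position: [0.5414, 0.0266, 0.2327]
tool_rot: [-3.142, 0.001, 0.226]
force: [0.4, -0.4, -1.9]
grip_width: 0.0579
[-0.66841007  0.47693489  0.71257166  1.84347275 -0.37505087  0.96028036
 -1.13616281]
```

View pics/w5.png

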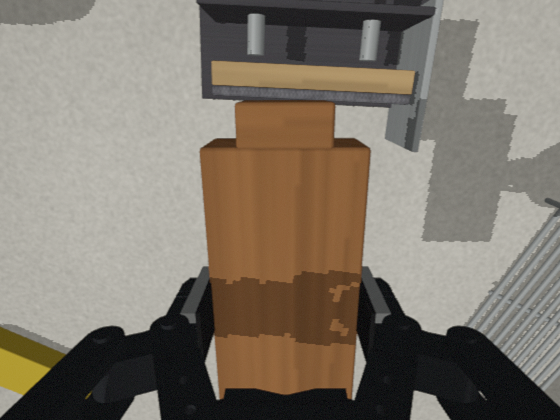

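The stand is now in view: pad top at (212–415, 62–98), stop plate at the right (390–437, 0–150). I'll zoom for the corners.

Run:
```python
import cv2
a=cv2.imread('pics/w5.png')
cv2.imwrite('pics/c5.png',cv2.resize(a[0:160,190:450],None,fx=3,fy=3,interpolation=cv2.INTER_CUBIC))
```

```text
(no output)
```

View pics/c5.png

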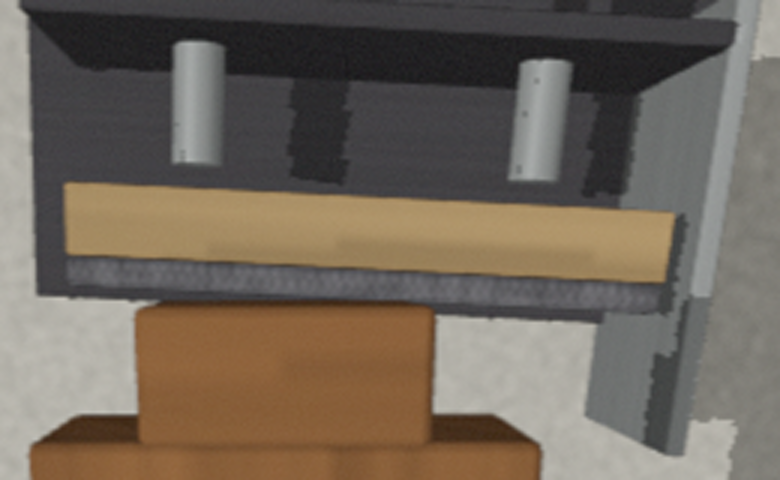

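Run:
```python
from fit import *
np.set_printoptions(precision=4,suppress=True)
w=np.load('w5.npy',allow_pickle=True).item()
f=grab('scene');g=grab('side')
print('cam',-np.array(w['R']).T@w['t'], 'axis',np.array(w['R'])[2])
c=lambda x,y:(190+x/3,y/3)
A=atz(w,c(68,285),.082);B=atz(w,c(659,313),.082);print('felt',A,B,np.linalg.norm(A-B))
W1=atz(w,c(65,183),.082);W2=atz(w,c(676,213),.082);W3=atz(w,c(667,283),.082);W4=atz(w,c(66,255),.082);print('wood',W1,W2,W4,W3)
for P,Q in((A,B),(W1,W2),(W4,W3)): d=P-Q;print('yaw',np.arctan2(-d[0],d[1]),np.linalg.norm(d))
S1=atz(w,c(657,447),.085);S2=atz(w,c(722,20),.085);d=S2-S1;print('stop',S1,S2,np.arctan2(d[1],d[0]))
b=atz(w,c(38,295),.01);b2=atz(w,c(600,321),.01);d=b-b2;print('base front',b,b2,np.arctan2(-d[0],d[1]))
print(atz(w,c(587,415),.0))
# two-view heights
cs=lambda x,y:(290+x/400*110,200+y/400*110); cd=lambda x,y:(280+(x-400)/400*90,150+y/400*90)
print(tri(w,c(65,183),f,cs(262,65)),tri(w,c(659,313),f,cs(122,217)),tri(w,c(68,285),g,cd(463,82)))
# candidate poses: reprojection test
def test(p):
    # p stand origin + yaw
    pts=[[.02*0-.0+ -.0,0,0]]
M=(A+B)/2
```

```text
cam [0.6211 0.0461 0.3749] axis [-0.3099 -0.0729 -0.948 ]
felt [0.6058 0.1017 0.082 ] [ 0.6346 -0.0545  0.082 ] 0.15882748387957546
wood [0.6305 0.1065 0.082 ] [ 0.6594 -0.0504  0.082 ] [0.6132 0.1034 0.082 ] [ 0.6423 -0.054   0.082 ]
yaw 0.18186253728198865 0.15882748387957546
yaw 0.1816781447734701 0.1595275126805397
yaw 0.18303192229361376 0.1601097012385188
stop [ 0.6005 -0.0649  0.085 ] [ 0.7033 -0.0454  0.085 ] 0.18794183682283158
base front [0.5967 0.1246 0.01  ] [ 0.631  -0.0608  0.01  ] 0.18276627158623693
[ 0.5996 -0.0694  0.    ]
(array([0.631 , 0.1077, 0.0773]), np.float64(0.0008045745749209002)) (array([ 0.6379, -0.0548,  0.0772]), np.float64(0.006865623669138565)) (array([0.6082, 0.0996, 0.0813]), np.float64(0.006526734699111438))
```

```bash
cat >> plan.py <<'E'
M=np.array([.6202,.0236]);ST=.183
u=np.array([np.cos(ST),np.sin(ST)]);v=np.array([-u[1],u[0]])
def P(x,y): return M+u*x+v*y
E
python3 - <<'E'
from plan import *
g=P(-.115,.042);print(g)
rows([g[0],g[1],.13],24,ST+np.pi,turn_dir=1)
E
```

```text
[0.49947708 0.04397096]
[[-0.062,-0.044,0.172,-0,0,-0.0205],[-0.056,-0.051,0.172,-0,0,-0.0206],[-0.048,-0.059,0.172,-0,-0,-0.0205],[-0.041,-0.064,0.172,-0,-0,-0.0206],[-0.032,-0.068,0.171,-0,-0,-0.0205],[-0.023,-0.073,0.172,-0,-0,-0.0206],[-0.013,-0.074,0.172,-0,-0,-0.0205],[-0.004,-0.076,0.172,-0,-0,-0.0206]]
[[0.006,-0.076,0.172,-0,-0,-0.0205],[0.016,-0.074,0.172,-0,-0,-0.0206],[0.025,-0.072,0.172,-0,-0,-0.0205],[0.034,-0.067,0.172,-0,-0,-0.0206],[0.042,-0.063,0.172,-0,-0,-0.0205],[0.051,-0.057,0.171,-0,-0,-0.0206],[0.057,-0.05,0.172,0,-0,-0.0205],[0.063,-0.042,0.172,0,-0,-0.0205]]
[[0.068,-0.033,0.172,0,-0,-0.0206],[0.072,-0.025,0.172,0,-0,-0.0205],[0.074,-0.015,0.172,0,-0,-0.0206],[0.076,-0.005,0.172,0,-0,-0.0205],[0.076,0.004,0.172,0,-0,-0.0206],[0.074,0.014,0.172,0,-0,-0.0205],[0.072,0.024,0.171,0,-0,-0.0206],[0.069,0.032,0.172,0,-0,-0.0205]]
end [0.4995 0.044  0.13  ] [ 3.1413e+00 -1.0000e-04 -2.9587e+00]
max [0.076  0.076  0.172  0.     0.     0.0206]
```

```bash
python3 -m handwheel '[[-0.75,-0.52,0,0,0,0],[-0.75,-0.52,0,0,0,0],[0,0,0.2,0,0,-0.0274],[0,0,0.2,0,0,-0.0274],[0,0,0.2,0,0,-0.0274],[0,0,0.2,0,0,-0.0274],[0,0,0.2,0,0,-0.0274],[0,0,0.2,0,0,-0.0274]]' 1 80
python3 -m handwheel '[[0,0,0.2,0,0,-0.0274],[0,0,0.2,0,0,-0.0274],[0,0,0.2,0,0,-0.0274],[0,0,0.2,0,0,-0.0274],[0,0,0.2,0,0,-0.0274],[0,0,0.2,0,0,-0.0274],[0,0,0.2,0,0,-0.0274],[0,0,0.2,0,0,-0.0274]]'
python3 -m handwheel '[[0,0,0.2,0,0,-0.0274],[0,0,0.2,0,0,-0.0274],[0,0,0.2,0,0,-0.0274],[0,0,0.2,0,0,-0.0274],[0,0,0,0,0,0],[0,0,0,0,0,0]]'
python3 - <<'E'
from plan import *
g=P(-.105,.042);print(g,bot.observe()['qpos'])
rows([g[0],g[1],.043],6,ST+np.pi)
f=grab('scene','s1')
cv2.imwrite('pics/s1c.png',cv2.resize(cv2.imread('pics/s1.png')[90:330,180:460],None,fx=2.5,fy=2.5))
E
```

```text
clock: 11.5
position: [0.4994, 0.0435, 0.2031]
tool_rot: [3.141, -0.0, 1.265]
force: [-0.6, 0.1, -1.3]
grip_width: 0.0585
clock: 12.5
position: [0.4994, 0.0434, 0.1631]
tool_rot: [3.142, 0.0, 2.642]
force: [-0.2, -1.2, -1.1]
grip_width: 0.0581
clock: 13.25
position: [0.4996, 0.0434, 0.1433]
tool_rot: [-3.141, 0.0, -2.962]
force: [-0.2, -0.2, -2.0]
grip_width: 0.058
[0.5093101  0.04579076] [-0.12105044  0.45296931 -0.10910885  1.99918267  0.07490401  0.69288154
  1.47314848]
[[-0.066,0.005,0.669,-0,0,-0.0001],[-0.066,0.004,0.669,-0,0,-0.0001],[-0.066,0.004,0.669,-0,0,-0.0001],[-0.066,0.005,0.668,-0,0,-0.0001],[-0.066,0.004,0.669,-0,0,-0.0001],[-0.067,0.005,0.669,-0,0,-0.0001]]
end [0.5093 0.0458 0.043 ] [-3.1415e+00  3.0000e-04 -2.9586e+00]
max [6.70e-02 5.00e-03 6.69e-01 0.00e+00 0.00e+00 1.00e-04]
```

View pics/s1c.png

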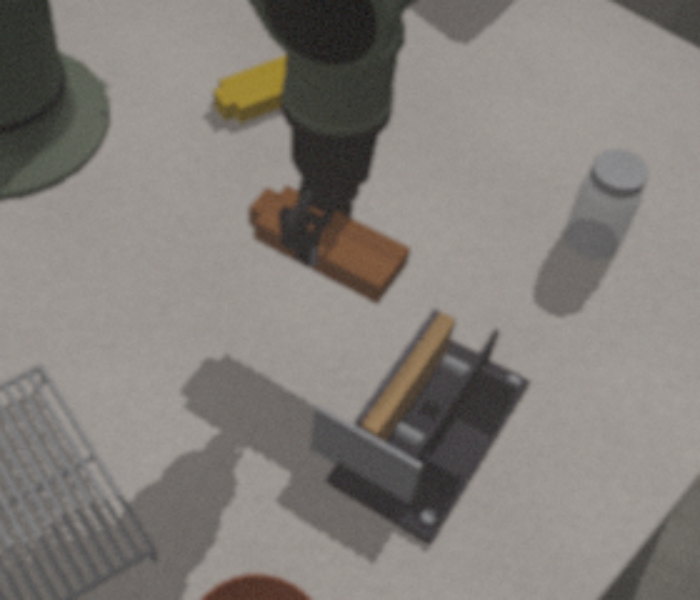

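The square end (crop 390,275) points at the open half of the pad. Lowering to felt height.

```bash
python3 -m handwheel '[[-0.06,0,0.67,0,0,0],[-0.06,0,0.67,0,0,0],[-0.06,0,0.67,0,0,0],[-0.06,0,0.67,0,0,0],[-0.06,0,0.67,0,0,0],[-0.06,0,0.67,0,0,0],[0,0,0,0,0,0]]' 1 80
python3 - <<'E'
from fit import *
from plan import *
np.set_printoptions(precision=4,suppress=True)
s=bot.observe();print(s['position'],s['tool_rot'],s['force'],s['qpos'])
f=grab('scene','s2');g=grab('side','d2')
p=[s['position'][0],s['position'][1],ST]
E=[[-.0,0,0]]
bp=[s['position'][0],s['position'][1],ST+np.pi]
print(projm(f,T(bp,[[-.08,.03,.066],[-.08,-.03,.066],[.065,.03,.066]])));print(projm(g,T(bp,[[-.08,.03,.066],[-.08,-.03,.066],[.065,.03,.066]])))
a=cv2.imread('pics/s2.png')[150:310,260:400];b=cv2.imread('pics/d2.png')[120:240,240:380]
cv2.imwrite('pics/c2.png',np.hstack([cv2.resize(a,(400,457),interpolation=2),cv2.resize(b,(400,343),interpolation=2)[:457] if 0 else cv2.copyMakeBorder(cv2.resize(b,(400,343),interpolation=2),0,114,0,0,0)]))
E
```

```text
clock: 14.18
position: [0.5078, 0.0451, 0.0412]
tool_rot: [3.142, -0.002, -2.958]
force: [-0.1, 0.2, -1.2]
grip_width: 0.0581
[0.5078 0.0451 0.0412] [ 3.1416 -0.0021 -2.958 ] [-0.0866  0.1612 -1.2011] [-0.1406  0.6411 -0.0862  2.028   0.1119  0.4788  1.4451]
[[330.1536 229.3483]
 [341.6546 213.4451]
 [282.76   203.6699]]
[[301.0016 185.4209]
 [287.7622 176.5543]
 [266.2006 206.7192]]
```

View pics/c2.png

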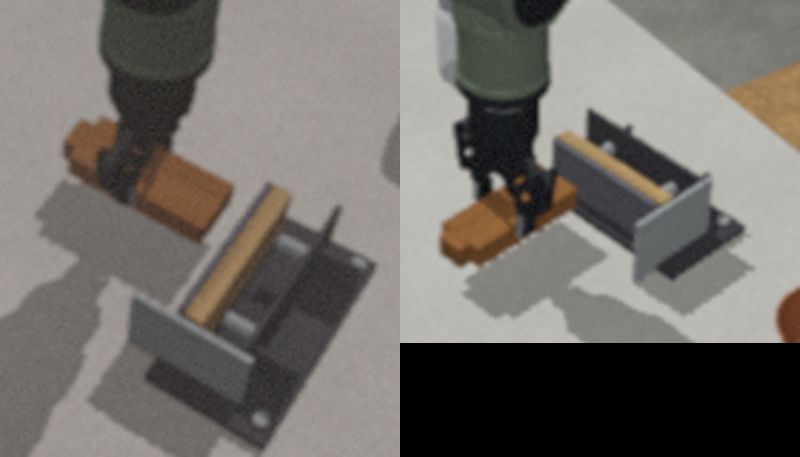

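The gap matches the estimate, with ~27 mm to the felt. Advancing and watching the force.

```bash
python3 -m handwheel '[[-0.4,0,0,0,0,0],[-0.4,0,0,0,0,0],[-0.3,0,0,0,0,0],[0,0,0,0,0,0]]' 1 80
python3 -m handwheel '[[-0.1,0,0,0,0,0],[0,0,0,0,0,0]]'
python3 -m handwheel '[[-0.08,0,0,0,0,0],[0,0,0,0,0,0]]'
python3 -c "
from plan import *
s=bot.observe();d=s['position'][:2]-M;print(d@u,d@v,s['force'][:2]@u,s['force'][:2]@v)"
```

```text
clock: 14.78
position: [0.5357, 0.0502, 0.0425]
tool_rot: [-3.142, -0.0, -2.958]
force: [-3.2, -0.6, -0.8]
grip_width: 0.0585
clock: 15.02
position: [0.5376, 0.0505, 0.0425]
tool_rot: [-3.142, -0.001, -2.958]
force: [-3.1, -1.4, -0.8]
grip_width: 0.058
clock: 15.28
position: [0.5397, 0.0509, 0.0425]
tool_rot: [-3.142, -0.001, -2.958]
force: [-6.0, -0.5, -0.5]
grip_width: 0.058
-0.07416791374014706 0.04150199520916368 -5.997539013866442 0.5516438442250254
```

Pressed ~6 mm at about 5–6 N. Sliding towards the stop.

```bash
python3 -m handwheel '[[0,-0.2,0,0,0,0],[0,-0.3,0,0,0,0],[0,-0.3,0,0,0,0],[0,-0.3,0,0,0,0]]' 1 80
python3 -m handwheel '[[0,-0.3,0,0,0,0],[0,-0.3,0,0,0,0],[0,-0.3,0,0,0,0]]'
python3 -m handwheel '[[0,-0.3,0,0,0,0],[0,-0.3,0,0,0,0],[0,-0.3,0,0,0,0]]'
python3 -c "
from plan import *
s=bot.observe();d=s['position'][:2]-M;print(d@u,d@v,s['force'][:2]@u,s['force'][:2]@v,s['tool_rot'])"
```

```text
clock: 15.78
position: [0.5446, 0.0241, 0.0424]
tool_rot: [3.141, -0.001, -2.958]
force: [-5.1, 2.2, -0.9]
grip_width: 0.0585
clock: 16.15
position: [0.5486, 0.0019, 0.0424]
tool_rot: [3.141, -0.001, -2.958]
force: [-5.4, 1.8, -1.5]
grip_width: 0.0586
clock: 16.52
position: [0.5527, -0.0202, 0.0424]
tool_rot: [3.141, -0.001, -2.958]
force: [-5.4, 1.8, -1.1]
grip_width: 0.0582
-0.07432529136947233 -0.030834120822581614 -5.0183352556337795 2.7339888908511636 [ 3.14118735e+00 -8.49808695e-04 -2.95760249e+00]
```

```bash
python3 -m handwheel '[[0,-0.3,0,0,0,0],[0,-0.3,0,0,0,0],[0,-0.1,0,0,0,0]]' 1 80
python3 -m handwheel '[[0,-0.05,0,0,0,0],[0,-0.05,0,0,0,0]]'
python3 -m handwheel '[[0,-0.05,0,0,0,0],[0,-0.05,0,0,0,0]]'
python3 -c "
from plan import *
s=bot.observe();d=s['position'][:2]-M;print(d@u,d@v,s['force'][:2]@u,s['force'][:2]@v,s['tool_rot'])"
```

```text
clock: 16.9
position: [0.5559, -0.0377, 0.0423]
tool_rot: [3.141, -0.001, -2.958]
force: [-5.8, 1.9, -1.7]
grip_width: 0.0586
clock: 17.15
position: [0.5563, -0.0397, 0.0423]
tool_rot: [3.141, -0.001, -2.958]
force: [-5.6, 2.1, -1.4]
grip_width: 0.0581
clock: 17.4
position: [0.5568, -0.0422, 0.0423]
tool_rot: [3.141, -0.001, -2.958]
force: [-5.3, 2.9, -1.9]
grip_width: 0.0582
-0.0743349962427798 -0.053123497303566185 -4.682695876158772 3.8074439518261287 [ 3.14115446e+00 -9.26380926e-04 -2.95765362e+00]
```

```bash
python3 -m handwheel '[[0,-0.04,0,0,0,0],[0,-0.03,0,0,0,0]]' 1 80
python3 -c "
from plan import *
s=bot.observe();d=s['position'][:2]-M;print(d@u,d@v,s['force'][:2]@u,s['force'][:2]@v,s['tool_rot'],s['moment'])"
python3 -m handwheel '[[0,-0.03,0,0,0,0],[0,-0.02,0,0,0,0]]'
python3 -c "
from plan import *
s=bot.observe();d=s['position'][:2]-M;print(d@u,d@v,s['force'][:2]@u,s['force'][:2]@v,s['tool_rot'],s['moment'])"
```

```text
clock: 17.65
position: [0.5571, -0.0439, 0.0423]
tool_rot: [3.141, -0.001, -2.958]
force: [-5.1, 2.3, -2.0]
grip_width: 0.058
-0.07433148097365218 -0.05490670483970688 -4.584593031270638 3.2093829319882192 [ 3.14119363e+00 -8.88115296e-04 -2.95767700e+00] [0.41369147 1.14590007 0.13148687]
clock: 17.9
position: [0.5573, -0.0451, 0.0424]
tool_rot: [3.141, -0.001, -2.958]
force: [-5.4, 1.7, -1.1]
grip_width: 0.0576
-0.07432912084839907 -0.05611283827965419 -5.001651974850532 2.6930664792250845 [ 3.14118966e+00 -8.96017114e-04 -2.95759698e+00] [0.40574298 1.15243188 0.12038125]
```

```bash
python3 -m handwheel '[[0,-0.04,0,0,0,0],[0,0,0,0,0,0]]' 1 80
python3 -m handwheel '[[0,-0.04,0,0,0,0],[0,0,0,0,0,0]]'
python3 -m handwheel '[[0,-0.04,0,0,0,0],[0,0,0,0,0,0]]'
python3 -c "
from plan import *
s=bot.observe();d=s['position'][:2]-M;print(d@u,d@v,s['force'][:2]@u,s['force'][:2]@v,s['tool_rot'],s['moment'])
grab('scene','s3');grab('side','d3')
a=cv2.imread('pics/s3.png')[170:300,290:400];b=cv2.imread('pics/d3.png')[140:230,270:370]
cv2.imwrite('pics/c3.png',np.hstack([cv2.resize(a,(400,473),interpolation=2),cv2.copyMakeBorder(cv2.resize(b,(400,360),interpolation=2),0,113,0,0,0)]))
"
```

```text
clock: 18.15
position: [0.5574, -0.0455, 0.0423]
tool_rot: [3.141, -0.001, -2.957]
force: [-6.6, 5.1, 0.1]
grip_width: 0.0581
clock: 18.4
position: [0.5574, -0.0456, 0.0423]
tool_rot: [3.14, -0.001, -2.956]
force: [-8.6, 9.2, 1.9]
grip_width: 0.0581
clock: 18.65
position: [0.5573, -0.0457, 0.0423]
tool_rot: [3.139, -0.002, -2.955]
force: [-10.7, 14.9, 2.9]
grip_width: 0.0584
-0.07442412164439803 -0.05670014140812187 -7.847309100739474 16.5733230060058 [ 3.13883650e+00 -1.61468147e-03 -2.95535834e+00] [3.01159167 2.03495138 0.36877308]
```

View pics/c3.png

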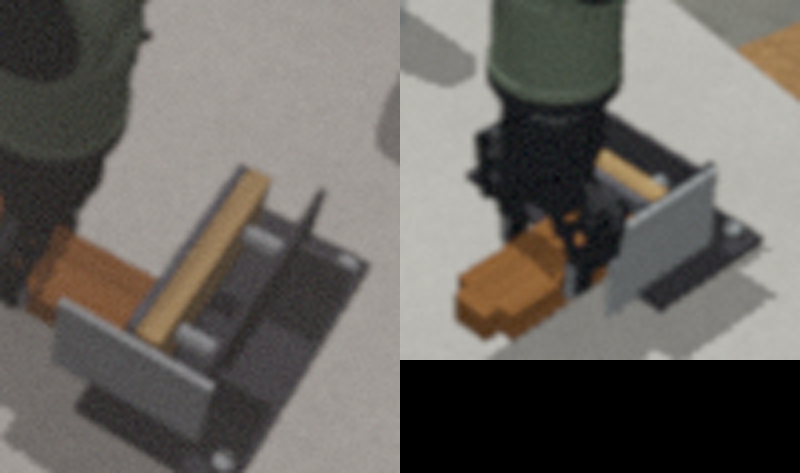

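Board side is on the stop: lateral force rose to 16.6 N at y = −56.7 mm with the pad still pressed. Backing off, lifting and turning the board round.

```bash
python3 -m handwheel '[[0.1,0.15,0,0,0,0],[0.5,0,0,0,0,0],[0.7,0,0,0,0,0],[0.2,0.5,-1,0,0,0],[0.1,0.5,-1,0,0,0],[0.1,0.5,-1,0,0,0],[0,0.6,-1,0,0,0],[0,0.9,0,0,0,0]]' 1 80
python3 -m handwheel '[[0,0.9,0,0,0,0.02],[0,0,0,0,0,0.0278],[0,0,0,0,0,0.0278],[0,0,0,0,0,0.0278],[0,0,0,0,0,0.0278],[0,0,0,0,0,0.0278],[0,0,0,0,0,0.0278],[0,0,0,0,0,0.0278]]'
python3 -m handwheel '[[0,0,0,0,0,0.0278],[0,0,0,0,0,0.0278],[0,0,0,0,0,0.0278],[0,0,0,0,0,0.0278],[0,0,0,0,0,0.0278],[0,0,0,0,0,0.0278],[0,0,0,0,0,0.0278],[0,0,0,0,0,0.0278]]'
python3 -m handwheel '[[0,0,0,0,0,0.0278],[0,0,0,0,0,0.0278],[0,0,0,0,0,0.007],[0,0,0,0,0,0]]'
python3 - <<'E'
from plan import *
s=bot.observe();print(s['qpos'].round(3),s['clock'])
g=P(-.105,.042)
rows([g[0],g[1],.0425],7,ST)
f=grab('wrist','w6')
E
```

```text
clock: 19.75
position: [0.503, 0.0211, 0.1444]
tool_rot: [-3.141, 0.004, -2.959]
force: [-0.0, 1.0, -2.7]
grip_width: 0.0583
clock: 20.75
position: [0.498, 0.043, 0.1427]
tool_rot: [3.141, 0.0, 1.971]
force: [0.2, 0.4, -1.1]
grip_width: 0.0584
clock: 21.75
position: [0.498, 0.043, 0.1427]
tool_rot: [3.141, -0.001, 0.573]
force: [-0.1, 0.6, -0.6]
grip_width: 0.0583
clock: 22.25
position: [0.498, 0.0433, 0.1426]
tool_rot: [3.141, -0.0, 0.189]
force: [-0.2, 0.4, -1.7]
grip_width: 0.0582
[-0.727  0.567  0.722  2.033 -0.553  0.742 -1.044] 22.25
[[0.066,-0.002,0.572,0,-0,0.0001],[0.066,-0.002,0.572,0,-0,0.0002],[0.066,-0.002,0.571,0,-0,0.0001],[0.066,-0.002,0.572,0,-0,0.0001],[0.066,-0.002,0.572,0,-0,0.0001],[0.066,-0.002,0.572,0,-0,0.0002],[0.067,-0.002,0.572,0,-0,0.0001]]
end [0.5093 0.0458 0.0425] [ 3.1414e+00 -2.0000e-04  1.8300e-01]
max [6.70e-02 2.00e-03 5.72e-01 0.00e+00 0.00e+00 2.00e-04]
```

View pics/w6.png

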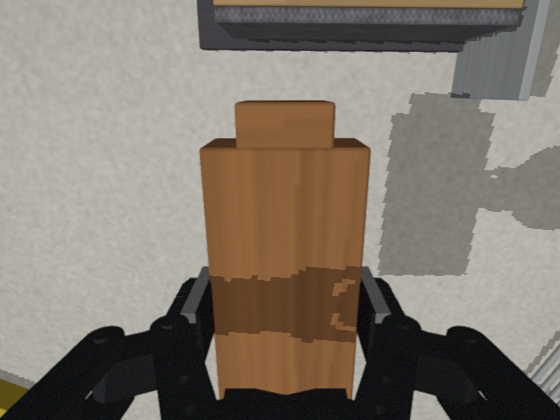

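The board hasn't shifted in the grip (tongue still at 236–334, rows 100–147), and it faces the open half of the pad. Lower and press.

```bash
python3 -m handwheel '[[0.066,0,0.57,0,0,0.0001],[0.066,0,0.57,0,0,0.0002],[0.066,0,0.57,0,0,0.0001],[0.066,0,0.57,0,0,0.0002],[0.066,0,0.57,0,0,0.0001],[0.066,0,0.57,0,0,0.0002],[0.066,0,0.57,0,0,0.0001],[0,0,0,0,0,0]]' 1 80
python3 -c "
from plan import *
s=bot.observe();d=s['position'][:2]-M;print(d@u,d@v,s['force'][:2]@u,s['force'][:2]@v,s['tool_rot'],s['moment'])"
python3 -m handwheel '[[0.4,0,0,0,0,0],[0.4,0,0,0,0,0],[0.2,0,0,0,0,0],[0,0,0,0,0,0]]'
python3 -c "
from plan import *
s=bot.observe();d=s['position'][:2]-M;print(d@u,d@v,s['force'][:2]@u,s['force'][:2]@v,s['tool_rot'],s['moment'])"
```

```text
clock: 23.3
position: [0.5091, 0.0454, 0.0418]
tool_rot: [3.141, 0.001, 0.18]
force: [-0.6, -0.4, -0.9]
grip_width: 0.0583
-0.1053285227275672 0.0416423722487317 -0.6401674126253776 -0.3361512386533139 [3.14147489e+00 1.43808288e-03 1.79509255e-01] [ 0.01538118 -0.0058018  -0.01176814]
clock: 23.8
position: [0.5344, 0.0501, 0.0429]
tool_rot: [3.141, -0.0, 0.18]
force: [-0.8, -0.4, -1.4]
grip_width: 0.0583
-0.07955362047095263 0.04169774482823923 -0.8232361584351341 -0.20405695927673587 [ 3.14146856e+00 -2.72597787e-04  1.79916838e-01] [-0.01199404  0.0742172  -0.00666657]
```

```bash
python3 -m handwheel '[[0.14,0,0,0,0,0],[0,0,0,0,0,0]]' 1 80
python3 -m handwheel '[[0.12,0,0,0,0,0.0005],[0,0,0,0,0,0],[0,0,0,0,0,0]]'
python3 -c "
from plan import *
s=bot.observe();d=s['position'][:2]-M;print(d@u,d@v,s['force'][:2]@u,s['force'][:2]@v,s['tool_rot'],s['moment'])"
```

```text
clock: 24.05
position: [0.5373, 0.0506, 0.0427]
tool_rot: [-3.142, 0.0, 0.18]
force: [-2.9, -0.5, -0.8]
grip_width: 0.0581
clock: 24.42
position: [0.5402, 0.0513, 0.0427]
tool_rot: [-3.141, 0.001, 0.177]
force: [-3.4, 0.8, -0.6]
grip_width: 0.0585
-0.07366629745937817 0.041788917586393415 -3.2045007173484987 1.447166528858764 [-3.14138497e+00  5.22077135e-04  1.76746172e-01] [0.21140897 0.85337345 0.17544643]
```

```bash
python3 -m handwheel '[[0.03,0,0,0,0,-0.001],[0,0.2,0,0,0,0],[0,0.3,0,0,0,0],[0,0.3,0,0,0,0],[0,0.3,0,0,0,0]]' 1 80
python3 -m handwheel '[[0,0.3,0,0,0,0],[0,0.3,0,0,0,0],[0,0.3,0,0,0,0]]'
python3 -c "
from plan import *
s=bot.observe();d=s['position'][:2]-M;print(d@u,d@v,s['force'][:2]@u,s['force'][:2]@v,s['tool_rot'],s['moment'])"
python3 -m handwheel '[[0,0.3,0,0,0,0],[0,0.3,0,0,0,0],[0,0.3,0,0,0,0]]'
python3 -m handwheel '[[0,0.3,0,0,0,0],[0,0.3,0,0,0,0],[0,0.05,0,0,0,0]]'
python3 -c "
from plan import *
s=bot.observe();d=s['position'][:2]-M;print(d@u,d@v,s['force'][:2]@u,s['force'][:2]@v,s['tool_rot'],s['moment'])"
```

```text
clock: 25.05
position: [0.5459, 0.0242, 0.0427]
tool_rot: [-3.141, 0.001, 0.183]
force: [-4.8, 1.4, -1.4]
grip_width: 0.0584
clock: 25.42
position: [0.55, 0.002, 0.0427]
tool_rot: [-3.141, 0.001, 0.183]
force: [-5.3, 2.4, -1.2]
grip_width: 0.0584
-0.07293861697237092 -0.008454503336804652 -4.810598617824444 3.376089524596231 [-3.14115601e+00  6.14867591e-04  1.83173638e-01] [0.34203681 1.10911174 0.2579471 ]
clock: 25.8
position: [0.5541, -0.0201, 0.0427]
tool_rot: [-3.141, 0.001, 0.183]
force: [-5.0, 2.8, -1.2]
grip_width: 0.0584
clock: 26.18
position: [0.5571, -0.0364, 0.0427]
tool_rot: [-3.141, 0.0, 0.182]
force: [-5.3, 1.9, -1.1]
grip_width: 0.0584
-0.07295293831223704 -0.0475203295008728 -4.848236567169495 2.857166588435932 [-3.14146650e+00  4.29215953e-04  1.82342579e-01] [0.33880403 1.03713559 0.15228083]
```

```bash
python3 -m handwheel '[[0,0.1,0,0,0,0],[0,0.1,0,0,0,0],[0,0.06,0,0,0,0]]' 1 80
python3 -m handwheel '[[0,0.04,0,0,0,0],[0,0.04,0,0,0,0]]'
python3 -m handwheel '[[0,0.04,0,0,0,0],[0,0,0,0,0,0]]'
python3 -c "
from plan import *
s=bot.observe();d=s['position'][:2]-M;print(d@u,d@v,s['force'][:2]@u,s['force'][:2]@v,s['tool_rot'],s['moment'])"
```

```text
clock: 26.55
position: [0.5582, -0.0422, 0.0427]
tool_rot: [-3.141, 0.001, 0.183]
force: [-5.5, 1.4, -1.8]
grip_width: 0.0583
clock: 26.8
position: [0.5586, -0.044, 0.0427]
tool_rot: [-3.141, 0.001, 0.183]
force: [-4.7, 2.4, -2.0]
grip_width: 0.0586
clock: 27.05
position: [0.5588, -0.0451, 0.0427]
tool_rot: [-3.141, 0.0, 0.183]
force: [-5.5, 1.2, -1.1]
grip_width: 0.0587
-0.07289571097598409 -0.056425895110858174 -5.148812785503885 2.203373024717698 [-3.14133816e+00  4.69151972e-04  1.82994504e-01] [0.2731277  1.0354686  0.10696398]
```

```bash
python3 -m handwheel '[[0,0.04,0,0,0,0],[0,0,0,0,0,0]]' 1 80
python3 -m handwheel '[[0,0.04,0,0,0,0],[0,0,0,0,0,0]]'
python3 -m handwheel '[[0,0.04,0,0,0,0],[0,0,0,0,0,0]]'
python3 -c "
from plan import *
s=bot.observe();d=s['position'][:2]-M;print(d@u,d@v,s['force'][:2]@u,s['force'][:2]@v,s['tool_rot'],s['moment'])"
```

```text
clock: 27.3
position: [0.5588, -0.0452, 0.0427]
tool_rot: [-3.14, 0.001, 0.184]
force: [-4.8, 6.6, 0.4]
grip_width: 0.0583
clock: 27.55
position: [0.5588, -0.0454, 0.0426]
tool_rot: [-3.139, 0.001, 0.184]
force: [-8.9, 10.3, 2.6]
grip_width: 0.0582
clock: 27.8
position: [0.5587, -0.0454, 0.0426]
tool_rot: [-3.138, 0.002, 0.185]
force: [-10.7, 15.8, 5.0]
grip_width: 0.0585
-0.0730259934230482 -0.05667202171865337 -7.65557411645689 17.435752183753287 [-3.13751807e+00  1.76996046e-03  1.85364332e-01] [3.00415697 1.9776662  0.42080279]
```

Second contact with the stop confirmed: y = −56.7 mm, 17 N lateral, pad pressed ~7 mm. Backing off, lifting, and moving over the rack.

```bash
python3 -m handwheel '[[-0.1,-0.15,0,0,0,0],[-0.5,0,0,0,0,0],[-0.8,0,0,0,0,0],[-0.4,0,-1,0,0,0],[-0.3,0,-1,0,0,0],[0,0,-1,0,0,0],[0,0,-1,0,0,0],[0,0,-1,0,0,0]]' 1 80
python3 - <<'E'
from plan import *
print(bot.observe()['qpos'].round(3))
rows([.435,-.305,.25],15,-.237)
E
```

```text
clock: 28.8
position: [0.507, -0.0545, 0.1687]
tool_rot: [3.141, -0.001, 0.182]
force: [-0.1, -0.5, -1.2]
grip_width: 0.0581
[-0.544  0.537  0.741  1.988 -0.501  0.804 -0.903]
[[-0.31,0.622,-0.217,0,-0.0002,0.0044],[-0.293,0.631,-0.217,0,0,0.0045],[-0.274,0.638,-0.216,0,0,0.0044],[-0.257,0.646,-0.217,0,0,0.0045],[-0.239,0.653,-0.216,0,0,0.0044],[-0.221,0.659,-0.217,0,0,0.0045],[-0.201,0.665,-0.216,0,0,0.0044],[-0.184,0.671,-0.217,0,0,0.0045]]
[[-0.164,0.675,-0.217,0,0,0.0044],[-0.146,0.68,-0.216,0,0,0.0045],[-0.126,0.684,-0.217,0,0,0.0044],[-0.107,0.686,-0.216,0,0,0.0045],[-0.088,0.69,-0.217,0,0,0.0044],[-0.069,0.692,-0.216,0,0,0.0045],[-0.049,0.693,-0.217,0,0,0.0044]]
end [ 0.435 -0.305  0.25 ] [ 3.1414e+00  2.0000e-04 -2.3670e-01]
max [3.10e-01 6.93e-01 2.17e-01 0.00e+00 2.00e-04 4.50e-03]
```

```bash
python3 -m handwheel '[[-0.31,0.62,-0.22,0,0,0.0044],[-0.29,0.63,-0.22,0,0,0.0045],[-0.27,0.64,-0.22,0,0,0.0044],[-0.26,0.65,-0.22,0,0,0.0045],[-0.24,0.65,-0.22,0,0,0.0044],[-0.22,0.66,-0.22,0,0,0.0045],[-0.2,0.66,-0.22,0,0,0.0044],[-0.18,0.67,-0.22,0,0,0.0045]]' 1 80
python3 -m handwheel '[[-0.16,0.68,-0.22,0,0,0.0044],[-0.15,0.68,-0.22,0,0,0.0045],[-0.13,0.68,-0.22,0,0,0.0044],[-0.11,0.69,-0.22,0,0,0.0045],[-0.09,0.69,-0.22,0,0,0.0044],[-0.07,0.69,-0.22,0,0,0.0045],[-0.05,0.69,-0.22,0,0,0.0044],[0,0,0,0,0,0]]'
python3 - <<'E'
from fit import *
f=grab('wrist','w7');np.save('w7.npy',dict(R=f['R'],t=f['t'],vertical_fov=f['vertical_fov'],cx=f['cx'],cy=f['cy']),allow_pickle=True)
print(bot.observe()['qpos'].round(3))
a=cv2.imread('pics/w7.png');cv2.imwrite('pics/w7c.png',cv2.resize(a[:340,130:460],None,fx=1.75,fy=1.75,interpolation=2))
E
```

```text
clock: 29.8
position: [0.4688, -0.1887, 0.2122]
tool_rot: [3.142, 0.0, -0.043]
force: [-0.8, -0.8, -1.7]
grip_width: 0.0584
clock: 30.8
position: [0.4348, -0.306, 0.2507]
tool_rot: [3.141, -0.0, -0.239]
force: [0.6, 0.2, -2.2]
grip_width: 0.0581
[-0.148  0.502  0.922  1.855 -0.467  1.018 -0.84 ]
```

View pics/w7.png

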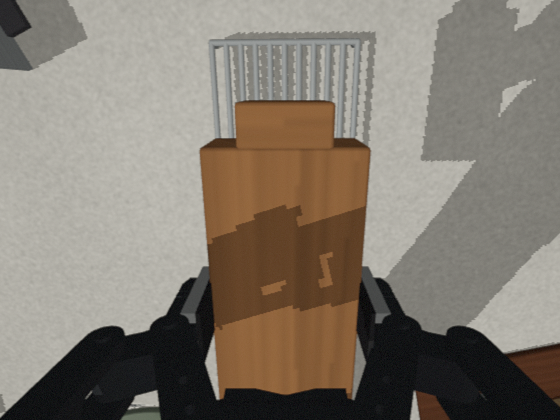

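The rack's far edge spans (211,43)–(357,43), centred and parallel to the board.

Run:
```python
from fit import *
from plan import *
np.set_printoptions(precision=4,suppress=True)
w=np.load('w7.npy',allow_pickle=True).item()
f=grab('scene');g=grab('side')
A=atz(w,(210,42),.028);B=atz(w,(358,42),.028);d=A-B;y=np.arctan2(-d[0],d[1]);print(A,B,np.linalg.norm(d),'yaw',y)
C=(A+B)/2-.12*np.array([np.cos(y),np.sin(y),0]);print('center',C)
# heights: corner A (y+ far) = scene c3, side c2 ; B = scene c4, side c3
print(tri(w,(210,42),f,(242,311.2)),tri(w,(210,42),g,(356.2,257.6)),tri(w,(358,42),f,(186.5,342.7)),tri(w,(358,42),g,(379.8,296)))
# side edge direction
E1=atz(w,(218,130),.028);E2=atz(w,(351,130),.028);print(np.arctan2(*(A-E1)[1::-1]),np.arctan2(*(B-E2)[1::-1]))
for yy in(y,-.237):
    c=(A+B)/2-.12*np.array([np.cos(yy),np.sin(yy),0]);print(c)
```

```text
[ 0.5754 -0.2658  0.028 ] [ 0.5421 -0.4031  0.028 ] 0.14126228788896192 yaw -0.23817432792055707
center [ 0.4422 -0.3062  0.028 ]
(array([ 0.5771, -0.2647,  0.018 ]), np.float64(0.0008609552260921508)) (array([ 0.5782, -0.2653,  0.018 ]), np.float64(0.0029898786045941448)) (array([ 0.5431, -0.4046,  0.019 ]), np.float64(0.001055730499985579)) (array([ 0.5436, -0.4052,  0.0219]), np.float64(0.0025395477105550216))
-0.20665749515173382 -0.2593380621561725
[ 0.4422 -0.3062  0.028 ]
[ 0.4421 -0.3063  0.028 ]
```

```bash
python3 -m handwheel '[[0.1,-0.02,0.8,0,0,0],[0.1,-0.02,1,0,0,0],[0.1,-0.02,1,0,0,0],[0,0,1,0,0,0],[0,0,1,0,0,0],[0,0,1,0,0,0],[0,0,1,0,0,0],[0,0,0.6,0,0,0]]' 1 80
python3 -m handwheel '[[0,0,0.4,0,0,0],[0,0,0.2,0,0,0],[0,0,0,0,0,0]]'
python3 - <<'E'
from plan import *
s=bot.observe();print(s['position'],s['tool_rot'],s['force'],s['qpos'].round(2))
grab('side','d4');grab('scene','s4')
a=cv2.imread('pics/s4.png')[220:360,130:270];b=cv2.imread('pics/d4.png')[220:340,260:400]
cv2.imwrite('pics/c4.png',np.hstack([cv2.resize(a,(400,400),interpolation=2),cv2.copyMakeBorder(cv2.resize(b,(400,343),interpolation=2),0,57,0,0,0)]))
E
```

```text
clock: 31.95
position: [0.4429, -0.304, 0.0641]
tool_rot: [-3.141, 0.001, -0.235]
force: [0.7, -0.6, -0.8]
grip_width: 0.0577
clock: 32.33
position: [0.4431, -0.3048, 0.0505]
tool_rot: [3.142, -0.0, -0.236]
force: [-0.2, 0.1, -1.9]
grip_width: 0.0582
[ 0.4431395  -0.30483028  0.05048673] [ 3.14154734e+00 -2.73295694e-04 -2.36236333e-01] [-0.24506312  0.10560159 -1.86978883] [ 0.06  0.77  0.63  1.98 -0.76  0.64 -0.62]
```

View pics/c4.png

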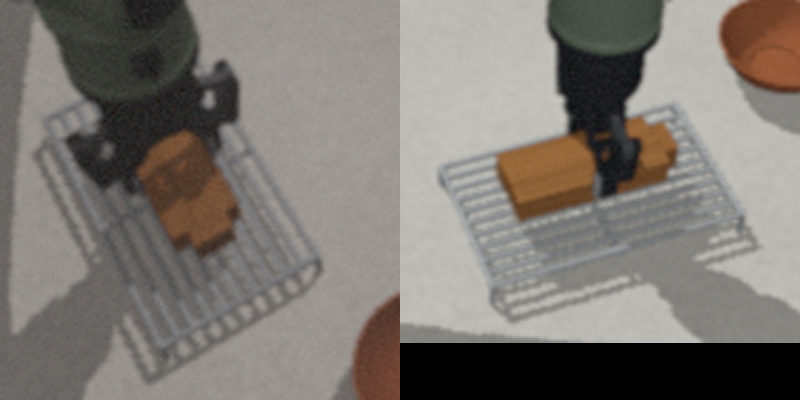

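The board is over the middle and aligned lengthwise, with the bowl and jar clear. Lowering onto the wires in small steps.

```bash
python3 -m handwheel '[[-0.03,0.05,0.2,0,0,0],[0,0,0.1,0,0,0],[0,0,0.1,0,0,0],[0,0,0,0,0,0]]' 1 80
python3 -m handwheel '[[0,0,0.1,0,0,0],[0,0,0,0,0,0]]'
python3 -m handwheel '[[0,0,0.06,0,0,0],[0,0,0,0,0,0]]'
```

```text
clock: 32.92
position: [0.4419, -0.3058, 0.0402]
tool_rot: [-3.142, 0.0, -0.236]
force: [0.6, 0.4, -1.3]
grip_width: 0.0583
clock: 33.17
position: [0.442, -0.3058, 0.0377]
tool_rot: [3.142, 0.0, -0.236]
force: [-0.1, 0.6, -1.0]
grip_width: 0.0582
clock: 33.42
position: [0.4419, -0.3058, 0.0362]
tool_rot: [-3.142, 0.0, -0.236]
force: [-0.5, 0.5, -0.9]
grip_width: 0.0583
```

```bash
python3 -m handwheel '[[0,0,0.04,0,0,0],[0,0,0,0,0,0]]' 1 80
python3 -m handwheel '[[0,0,0.04,0,0,0],[0,0,0,0,0,0]]'
```

```text
clock: 33.67
position: [0.442, -0.3058, 0.0353]
tool_rot: [3.142, -0.0, -0.236]
force: [0.1, 0.6, -1.1]
grip_width: 0.0586
clock: 33.92
position: [0.442, -0.3059, 0.0352]
tool_rot: [-3.141, -0.001, -0.236]
force: [-4.7, 4.2, 21.9]
grip_width: 0.0584
```

Contact at TCP z 0.035, so the rack top is at 30 mm and agrees with the text. Ease off, release, retreat.

```bash
python3 -m handwheel '[[0,0,-0.035,0,0,0],[0,0,0,0,0,0]]' 1 80
python3 -m handwheel '[[0,0,0,0,0,0],[0,0,0,0,0,0],[0,0,0,0,0,0],[0,0,0,0,0,0],[0,0,0,0,0,0]]' -1
python3 -m handwheel '[[0,0,-0.2,0,0,0],[0,0,-0.4,0,0,0],[0,0,-0.8,0,0,0],[0,0,-1,0,0,0],[0,0,-1,0,0,0],[0,0,-1,0,0,0],[0,0,-1,0,0,0],[0,0,-1,0,0,0]]'
python3 -m handwheel '[[-0.3,-0.8,-0.8,0,0,0],[-0.3,-0.8,-0.8,0,0,0],[-0.3,-0.8,0,0,0,0],[-0.3,-0.8,0,0,0,0],[-0.3,-0.8,0,0,0,0],[0,0,0,0,0,0]]'
python3 - <<'E'
from fit import *
f=grab('scene','s5');g=grab('side','d5');w=grab('wrist','w8')
a=cv2.imread('pics/s5.png');b=cv2.imread('pics/d5.png')
cv2.imwrite('pics/c6.png',np.hstack([cv2.resize(a,(400,300),interpolation=3),cv2.resize(b,(400,300),interpolation=3)]))
def mask(F,c,r):
    hs=cv2.cvtColor(np.ascontiguousarray(F['pixels']),cv2.COLOR_BGR2HSV)
    m=((hs[...,0]<18)&(hs[...,1]>80)).astype(float);z=np.zeros_like(m);z[c[1]-r:c[1]+r,c[0]-r:c[0]+r]=1
    return m*z
C=np.array([.4422,-.3062])
for n,F in(('scene',f),('side',g)):
    c=proj(F,[C[0],C[1],.044]).astype(int);m=mask(F,c,38);print(n,m.sum(),fit([F],[m],[C[0],C[1],-.237],boards(.03)))
E
```

```text
clock: 34.17
position: [0.442, -0.3058, 0.0352]
tool_rot: [3.142, -0.0, -0.236]
force: [-0.7, 0.7, 4.4]
grip_width: 0.0581
clock: 34.8
position: [0.442, -0.3058, 0.0352]
tool_rot: [3.142, 0.0, -0.236]
force: [-0.5, 0.5, 1.3]
grip_width: 0.0854
clock: 35.8
position: [0.4418, -0.3058, 0.1967]
tool_rot: [-3.142, -0.0, -0.237]
force: [-0.4, 0.8, 0.3]
grip_width: 0.0855
clock: 36.55
position: [0.4289, -0.1986, 0.2356]
tool_rot: [-3.141, -0.0, -0.235]
force: [0.3, -0.5, -0.3]
grip_width: 0.0853
scene 1497.0 (array([ 0.43874551, -0.30447009, -0.24514092]), np.float64(0.09655913133456456))
side 1401.0 (array([ 0.44384206, -0.30579949, -0.24602856]), np.float64(0.0807686386474647))
```

View pics/c6.png

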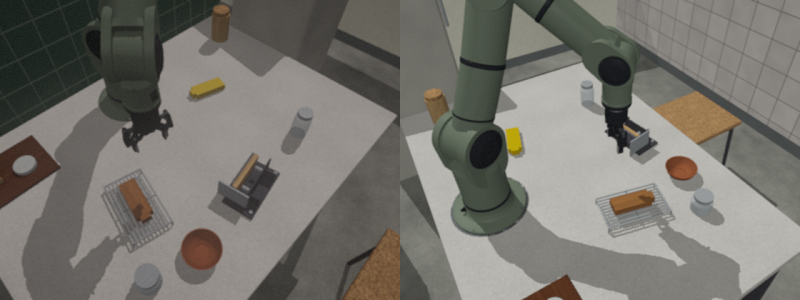

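View pics/w8.png

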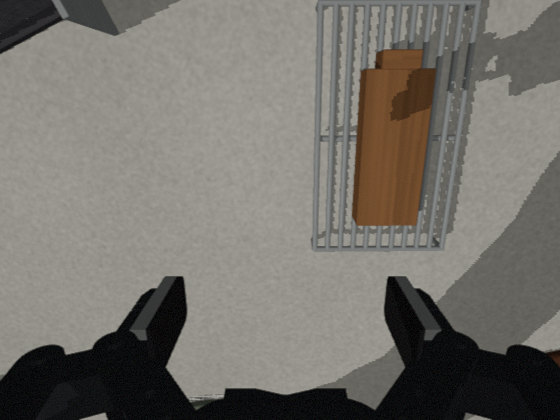

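The board lies flat on the rack, centred and lengthwise (wrist view: rack columns 315–478, board 355–435). The jars, bowl and stand are in place, and the gripper is clear. Handing in.

```bash
python3 -c "
from workcell import bot
print(bot.job_done())"
```

```text
the job is handed in; nothing more can be done
None
```

I buffed both ends of the brown wooden divider and laid it on the cooling rack. The job went in at about 37 s of the 72 s allowed.

- **Square end:** I pressed it about 6 mm into the pad in the open half (y = +42 mm). It slid along until the board's side met the stop at y = −56.7 mm, where the sideways force rose to about 17 N.
- **Tongued end:** I turned the board round and did the same, pressed about 7 mm. It met the stop at −56.7 mm again, with 17 N sideways. The board did not shift in the grip between the passes. I worked out the press depth from tool position and force, since I could not read the pad joint directly.
- **Final place:** I set it down on force contact, which put the rack top at 30 mm, as the text says. Both outside cameras put the board within about 4 mm and 0.5° of the rack's middle and long direction. The wrist view agrees. The two jars and the bowl show no visible movement, and the gripper is well clear.

**Disagreements:**
- Two-view heights came out low against the text: about 19 mm for the 30 mm rack top and 24 mm for the 28 mm board. I relied on force contact for the rack.
- The scene and side fits of the final position differ by 5 mm along the rack.
- With the board against the stop, the force into the pad read about 8 N, up from about 5 N. The tool had not moved forward, so I put the extra down to the stop contact.

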